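# Hold the roller guard over its screw holes

### The arm

A 6-joint arm with a two-finger parallel gripper is mounted at the origin on the work surface. World frame = base frame: x ahead of the robot, y to its left, z up, the work surface at z = 0. Lengths are in mm, angles in degrees, forces in N, time in s.
With the tool pointing down it reaches from about 300 to 850 mm from the base axis. Payload 4.2 kg.
Tool frame: the origin (TCP) lies at the very end of the fingers, on their centre line; the grasp point (between the pads) lies 19 mm behind it; z points along the fingers, y is the line along which they close (so a half turn about z gives the same grasp; the last joint's range is limited). The gripper opens to 91 mm and grips with 3 to 60 N. Pads are 32 mm wide; open, the fingers measure 118 mm over their backs; the gripper's body (76 mm by 178 mm) begins 60 mm behind the grasp point.
Start: joints at [74.026, 18.312, 89.639, -0, 72.044, -1.146], TCP at [147.156, 555.867, 213.976] pointing down, gripper open.
Joint ranges: [-177.97, 177.97], [-48.28, 115.42], [12.27, 149.76], [-77.06, 257.06], [2.81, 150.46], [-146.56, 146.56]. Speed limits (degrees/s): [147.25, 147.25, 180, 180, 180, 180].

### API

Orientations are given as [roll, pitch, yaw] about the fixed x, y, z axes, in that order (R = Rz(yaw) Ry(pitch) Rx(roll)).
In Python, from workcell import env gives the robot as it stands.
- The arm moves only by the shell command python3 -m pendant 'ROWS' [FORCE]. ROWS is a JSON object of lists of equal length, an entry for each row: "translation": the shift along the tool's x, y, z in mm, a list of three; "roll": the turn about the tool's z in rad; "hand": the closure in counts, from 0 (fully open) to 255 (shut). In form: {"translation": [[dx, dy, dz], ...], "roll": [roll, ...], "hand": [hand, ...]}. A call has exactly 8 rows; each row shifts and turns the commanded pose from where the row before left it, along the tool's axes as they then stand; what a row does not reach is not made up. A row lasts 1/12 s, in which the tool goes at most 41.7 mm and 7.16 degrees, less where a joint would pass 70% of its speed; a pose out of reach is approached as far as the arm can. A call with a gripper value outside its range is refused whole. The fingers move at their own pace and stop on an object; FORCE is the grip in N (left out, the last holds). Time passes only in rows, so rows that do not move let the fingers close, or fill a call up. It gives the time, the measured TCP pose, the force, the opening and the grip force at its end, in the units of the state.
- env.state(): the state, without advancing time (a new reading comes with each control period).
- env.grab_frame(name): name is "side" or "top" or "wrist"; returns a dict with "frame" (400x640x3 uint8, red, green, blue), "z_map" (400x640 float32, mm along the optical axis (not along the pixel's ray), 0 where there is no reading), "fx", "fy", "cx", "cy" (pixels), "pose" (4x4, takes a point from camera to world coordinates). Camera axes: x right, y down, z forward; pixel columns grow to the right and rows downward; lengths in mm; the calibration is good to about 2 mm. A picture is of the moment at which its call begins.
- env.job_done(): hands the job in; it is judged then, once.
Trained networks look in a picture, given as the dict that the camera call returned (one of the last four; its "shot" number tells which), for a name from the list of things; names that differ only in an ending like _2 or _b are one class to them, and where a whole thing is asked for, a point or a joint stands for the part that bears it (a point fixed in the world has none). Each returns a list of dicts, best first, with "score" (0 to 1); they miss things now and then, are a little off and sometimes report something else, mostly with a low value. They report only what shows in the picture. A call takes as long as a camera call. They do not tell look-alikes from the thing itself.
- env.recognise(picture, label): "rect" ([centre column, centre row, width, height] in pixels, round what is visible of it).
- env.regions_of(picture, label): "pixels" (400x640 bool, what is visible of it) and "rect" ([centre column, centre row, width, height] in pixels, round what is visible of it).
The state is a dict: "time_s": time; "qpos": joint angles; "qvel": joint speeds; "effort": joint torques, N m; "ee_pos": TCP position; "ee_rot": TCP orientation; "force": force on the tool from outside, world axes, zero at the start; "torque": the same for the moment, N m; "gripper_width": finger opening in mm; "gripper_force": force on a finger pad.
Only numpy, scipy, OpenCV 4.12 (cv2) and the standard library are available. Lean on these libraries where they do the work, as an engineer would, in place of code of your own. Each camera call takes 0.05 s, during which the arm holds its last target. There are 200 camera calls.

### The job

Slide the L-shaped aluminium guard straight up out of its slot in the wooden holder, and bring it to the small roller press with its flange pointing away from the rollers. Finish while still holding it there, level and still, hovering about 2 cm above the press's bed without touching it, so that seen from above each of the three threaded holes lies wholly inside its flange hole, ready for a colleague to put in the screws; do not put it down or let go. Leave the plain panel, the jar, the stack of discs and the hammer where they are.

Things in the scene. Friction and masses are not known exactly. Their poses are not given: they have to be found in the camera images.
- guard_center (a point): centre of the upright plate of the bare aluminium L-shaped guard, which stands in the holder. Plate 8 mm thick (x), 170 wide (y), 110 high (z): this point is 55 mm below its plain top edge, 55 above the underside. A foot flange, 6 mm thick, 124 wide, runs from the plate's bottom to +x, ending 68 mm from the plate's mid-plane. Undersides level. 0.3 to 0.55 kg, near balanced. z up
- guard_hole_a (a point): centre of the first of three round 20 mm holes in the guard's flange, at the flange's underside: 24 mm to +x of the plate's mid-plane, 46 mm to +y, 55 mm below guard_center; same axes
- guard_hole_b (a point): second flange hole, at the underside: 24 mm to +x, 46 mm to -y, 55 mm below guard_center; same axes
- guard_hole_c (a point): third flange hole, at the underside: 50 mm to +x, y 0, 55 mm below guard_center; same axes
- press_hole_a (a point): centre of the mouth of the first threaded hole (10 mm wide, 15 deep) in the bed of a small grey bench roller press fixed to the table; belongs under guard hole a. The aluminium bed, 55 mm above the table, is flat, 100 (x) by 200 mm (y), its middle 13 mm to +x of this hole. Axes: x from the rollers to the bed's free edge, z up
- press_hole_b (a point): second threaded hole, 92 mm to -y of hole a; belongs under guard hole b. Same axes. To -x of the bed stand two rollers between cheeks, top 141 mm above the table, nearest face 92 mm to -x of holes a and b; a crank sticks out 40 mm at the -y side by the rollers
- press_hole_c (a point): third threaded hole, 26 mm to +x of the line of holes a and b, midway between them; belongs under guard hole c. Same axes
- rack: wooden slotted holder fixed to the table; origin at the table top under its middle. Base board 200 (x) by 210 mm (y), 12 thick, on which the guard rests. Two end posts, 67 mm high over the table, inner faces at y = +-71 mm, with upright slots 11 mm wide, 18 deep, open at the top, that guide the plate's side edges. Slots at x = +30 mm (guard) and -35 mm (plain panel). z up
- blank_center (a point): bystander: centre of a plain wooden panel, 8 x 170 x 66 mm high, upright in the holder's other slot, top 78 mm above the table
- jar_center (a point): bystander: centre of a white jar with a blue cap, 64 mm diameter, 85 mm high, standing on the table
- discs_center (a point): bystander: centre of a stack of pale coaster discs, 84 mm diameter, 36 mm high, on the table
- hammer_grip (a point): bystander: middle of the handle of a hammer lying on the table at the far side
Things that resemble listed ones, but are neither listed nor needed, are in the scene too. Of the things shaped like the part that bears guard_center, the aluminium one is meant.

How it is judged (in metres and radians):
On the way:
1. the guard is held clear above the slots of the holder, still upright (z of guard_center in the frame of rack above 0.125 m and x of guard_center in the frame of rack between -0.02 and 0.08 m and angle between guard_center's own z axis and vertical below 0.3 rad and contact force between guard and the fingers above 0.5 N), for 0.05 s.
At the end, for the whole second after the job is handed in: The guard is still held by the fingers, still and level (within 0.12 rad), touching neither press nor holder; each flange hole's centre is within 5 mm (horizontally) of its threaded hole's centre, and the flange's underside is 6 to 40 mm above the bed at each hole (horizontal distance between guard_hole_a and press_hole_a below 0.005 m and horizontal distance between guard_hole_b and press_hole_b below 0.005 m and horizontal distance between guard_hole_c and press_hole_c below 0.005 m and z of guard_hole_a in the frame of press_hole_a between 0.006 and 0.04 m and z of guard_hole_b in the frame of press_hole_b between 0.006 and 0.04 m and z of guard_hole_c in the frame of press_hole_c between 0.006 and 0.04 m and angle between guard_center's own z axis and vertical below 0.12 rad and contact force between guard and the fingers above 0.5 N and contact force between guard and press below 0.1 N and contact force between guard and rack below 0.1 N and linear speed of guard below 0.03 m/s and angular speed of guard below 0.2 rad/s); the arm keeps its last pose, push and grip.
It fails at once if the plain wooden panel is moved by more than 30 mm (distance of blank_center from where it was at the start of the episode above 0.03 m).
It fails at once if the jar is moved by more than 30 mm (distance of jar_center from where it was at the start of the episode above 0.03 m).
It fails at once if the stack of discs is moved by more than 30 mm (distance of discs_center from where it was at the start of the episode above 0.03 m).
It fails at once if the hammer is moved by more than 30 mm (distance of hammer_grip from where it was at the start of the episode above 0.03 m).
It fails at once if the guard is pressed or banged against the press (over 15 N) (contact force between guard and press above 15 N).
It also fails if it takes over 42 s, if anything falls off the work surface, if the arm or the gripper's body presses on something with over 40 N, if the wrist force passes 120 N, or if a joint passes its speed limit or range.

## Working session

There is one attempt and no reset: what is moved stays moved. The work goes in short steps, Python scripts to look and compute and a shell command to move; the robot and the scene stay as the last step left them, time stands still between calls to the robot, and variables do not carry over. Pictures are saved under pics/ and viewed, at most 10 in all, crops included, and the job is handed in when it is done.

```bash
ls; mkdir -p pics
cat > h.py <<'E'
import numpy as np, cv2
from workcell import env
def pts(f,mask=None):
    z=f["z_map"]; m=z>0
    if mask is not None: m&=mask
    v,u=np.nonzero(m); d=z[v,u]
    p=np.c_[(u-f["cx"])/f["fx"]*d,(v-f["cy"])/f["fy"]*d,d]
    P=np.array(f["pose"]); return p@P[:3,:3].T+P[:3,3],u,v
def save(f,n,crop=None,s=1):
    im=cv2.cvtColor(f["frame"],cv2.COLOR_RGB2BGR)
    if crop: a,b,c,d=crop; im=im[b:d,a:c]
    if s!=1: im=cv2.resize(im,None,fx=s,fy=s,interpolation=cv2.INTER_CUBIC)
    cv2.imwrite("pics/"+n,im)
E
python3 - <<'E'
from h import *
import pickle
fs={}
for n in("top","side"):
    f=env.grab_frame(n); fs[n]=f; save(f,n+"0.png"); print(n,f["fx"],f["cx"],f["cy"],np.round(f["pose"],3).tolist())
    for l in("guard_center","press_hole_a","rack","blank_center","jar_center","discs_center","hammer_grip"):
        for r in env.regions_of(f,l)[:4]:
            p=pts(f,r["pixels"])[0]
            print(l,round(r["score"],2),np.round(r["rect"]).tolist(),np.round(np.median(p,0)).tolist() if len(p) else None)
pickle.dump(fs,open("f0.pkl","wb"))
E
```

```text
pics
top 514.5397524302603 321.55009071929567 199.6390814570158 [[-0.015, -0.983, 0.183, 201.829], [-1.0, 0.015, -0.002, 20.086], [-0.001, -0.183, -0.983, 1639.036], [0.0, 0.0, 0.0, 1.0]]
guard_center 0.96 [418.0, 187.0, 60.0, 22.0] [513.0, -279.0, 25.0]
guard_center 0.96 [424.0, 138.0, 58.0, 29.0] [695.0, -302.0, 22.0]
guard_center 0.9 [436.0, 290.0, 60.0, 46.0] [217.0, -309.0, 8.0]
guard_center 0.7 [416.0, 207.0, 72.0, 60.0] [459.0, -272.0, 14.0]
press_hole_a 0.63 [338.0, 114.0, 77.0, 29.0] [800.0, -8.0, 23.0]
press_hole_a 0.62 [249.0, 192.0, 99.0, 93.0] [526.0, 259.0, 53.0]
rack 0.89 [415.0, 206.0, 72.0, 63.0] [456.0, -270.0, 14.0]
blank_center 0.71 [418.0, 217.0, 49.0, 7.0] [443.0, -272.0, 73.0]
jar_center 0.91 [331.0, 179.0, 23.0, 22.0] [556.0, -6.0, 83.0]
discs_center 0.97 [330.0, 144.0, 25.0, 29.0] [686.0, -7.0, 36.0]
discs_center 0.17 [417.0, 217.0, 52.0, 13.0] [443.0, -278.0, 70.0]
discs_center 0.15 [338.0, 114.0, 76.0, 24.0] [800.0, -31.0, 24.0]
hammer_grip 0.58 [340.0, 113.0, 76.0, 25.0] [799.0, -18.0, 24.0]
side 518.3617491771539 311.54052115337595 202.7308266485791 [[0.9
[... 275 characters left out ...]
9.0, 226.0, 40.0, 63.0] [388.0, -43.0, 44.0]
guard_center 0.68 [416.0, 291.0, 57.0, 78.0] [686.0, -327.0, 56.0]
press_hole_a 0.97 [309.0, 167.0, 103.0, 78.0] [515.0, 215.0, 53.0]
rack 0.81 [325.0, 304.0, 90.0, 84.0] [464.0, -297.0, 13.0]
blank_center 0.76 [307.0, 288.0, 13.0, 56.0] [444.0, -275.0, 76.0]
blank_center 0.27 [346.0, 283.0, 43.0, 73.0] [538.0, -282.0, 20.0]
blank_center 0.16 [309.0, 168.0, 105.0, 74.0] [513.0, 216.0, 53.0]
jar_center 0.95 [333.0, 220.0, 21.0, 37.0] [561.0, -29.0, 60.0]
discs_center 0.61 [376.0, 222.0, 30.0, 28.0] [687.0, -25.0, 34.0]
discs_center 0.37 [307.0, 167.0, 103.0, 74.0] [513.0, 217.0, 53.0]
hammer_grip 0.73 [416.0, 227.0, 56.0, 68.0] [799.0, -33.0, 23.0]
```

Run:
```python
from h import *
import pickle
fs=pickle.load(open("f0.pkl","rb"))
a=cv2.resize(fs["top"]["frame"][85:325,180:490],None,fx=2.5,fy=2.5,interpolation=2)
cv2.imwrite("pics/top_c.png",a[:600,:,::-1])
b=cv2.resize(fs["side"]["frame"][110:380,160:480],None,fx=2.2,fy=2.2,interpolation=2)
cv2.imwrite("pics/side_c.png",b[:,:,::-1])
```

```text
(no output)
```

View pics/top_c.png

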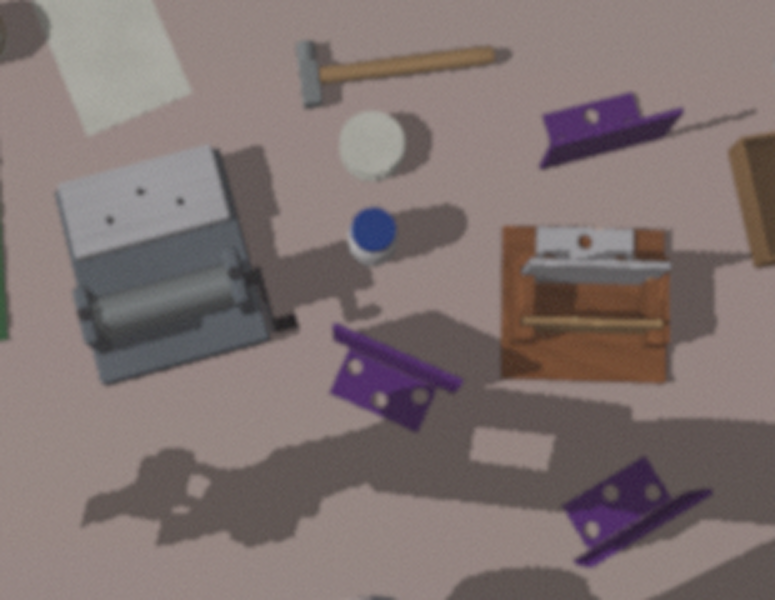

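View pics/side_c.png

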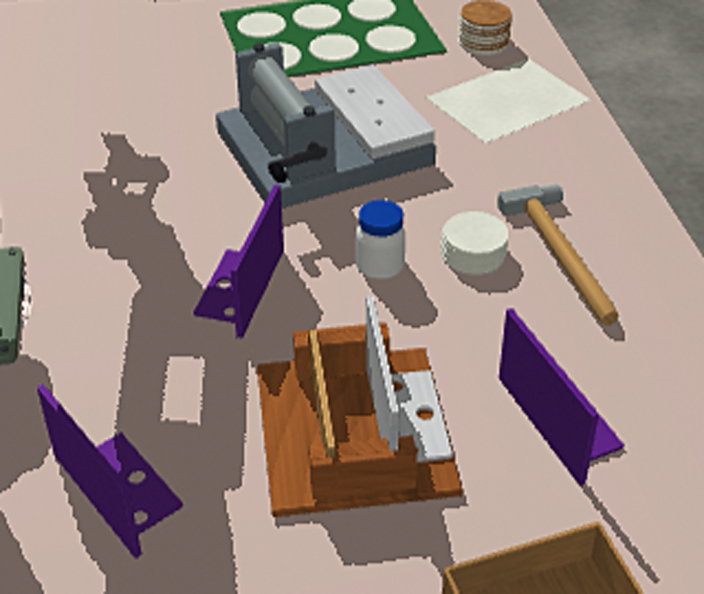

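The aluminium one, in the wooden holder at top (418,187) and side (346,283), is the guard. The three look-alikes are purple: top (424,138), (436,290) and about (338,235). The press with its three holes is at top (249,192), with hole a about (224,173), b (252,165) and c (236,161). The crops above already show the aluminium guard enlarged. Next I'll work out coarse poses.

Run:
```python
from h import *
import pickle
fs=pickle.load(open("f0.pkl","rb"))
s=env.state(); print(np.round(s["ee_pos"],1),np.round(s["ee_rot"],2),s["gripper_width"],s["time_s"])
def rect(p): 
    r=cv2.minAreaRect(p[:,:2].astype(np.float32)); return np.round(r[0],1),np.round(r[1],1),round(r[2],2)
for n,f in fs.items():
    p,u,v=pts(f)
    box=lambda a,b,c,d,e,g:(p[:,0]>a)&(p[:,0]<b)&(p[:,1]>c)&(p[:,1]<d)&(p[:,2]>e)&(p[:,2]<g)
    q=p[box(430,580,-390,-170,85,140)]
    if len(q):
        (c,ev)=(q.mean(0),np.linalg.eigh(np.cov(q[:,:2].T))[1][:,1]); 
        print(n,"plate",len(q),np.round(q.mean(0),1),"zmax",q[:,2].max().round(1),"yaw",np.degrees(np.arctan(-ev[0]/ev[1])).round(2),"xr",np.round([q[:,0].min(),q[:,0].max(),q[:,1].min(),q[:,1].max()],0),rect(q))
    q=p[box(480,760,80,400,46,62)]; print(n,"bed",len(q),rect(q),q[:,2].mean())
    q=p[box(330,620,-420,-140,7,17)]; print(n,"rackbase",rect(q))
# bed holes: dark blobs
f=fs["top"];g=cv2.cvtColor(f["frame"],cv2.COLOR_RGB2GRAY)
for n,guess in(("top",[(224,172.6),(252,165.4),(236,161.4)]),("side",[(319.5,151.4),(332.7,156.4),(332,165.9)])):
    f=fs[n];g=cv2.cvtColor(f["frame"],cv2.COLOR_RGB2GRAY).astype(float);P=np.array(f["pose"])
    out=[]
    for (u,v) in guess:
        u0,v0=int(round(u)),int(round(v)); w=g[v0-4:v0+5,u0-4:u0+5]; d=np.clip(np.median(w)-12-w,0,None)
        yy,xx=np.mgrid[v0-4:v0+5,u0-4:u0+5]; uc,vc=(d*xx).sum()/d.sum(),(d*yy).sum()/d.sum()
        r=P[:3,:3]@np.array([(uc-f["cx"])/f["fx"],(vc-f["cy"])/f["fy"],1]); t=(55-P[2,3])/r[2]; out.append(P[:3,3]+t*r)
    print(n,np.round(out,1).tolist())
```

```text
[147.2 555.9 214. ] [179.99   0.   165.17] 91.28412756724092 0.8
top plate 285 [ 507.8 -276.   113.6] zmax 130.9 yaw -2.57 xr [ 442.  518. -362. -192.] (array([ 478. , -275.6]), array([169.9,  74.2]), 87.32)
top bed 1873 (array([562.4, 271.5]), array([206.4, 201.8]), 14.74) 55.111968841502346
top rackbase (array([ 475.8, -280.8]), array([287.6, 277.9]), 0.09)
side plate 345 [ 507.9 -292.1  113.1] zmax 126.6 yaw -2.35 xr [ 502.  517. -367. -193.] (array([ 509.8, -279.8]), array([174.3,   8.7]), 87.35)
side bed 1236 (array([559.3, 266.7]), array([215.4, 209.6]), 14.81) 54.506949076732
side rackbase (array([ 480.5, -277.9]), array([213.1, 200.1]), 87.46)
top [[587.9, 326.1, 55.0], [611.1, 237.4, 55.0], [624.6, 288.1, 55.0]]
side [[588.3, 325.1, 55.0], [624.9, 287.2, 55.0], [612.0, 234.7, 55.0]]
```

```bash
python3 -m pendant '{"translation": [[-30.5,-10.1,0],[-30.5,-10.1,0],[-30.5,-10.1,0],[-30.5,-10.1,0],[-30.5,-10.1,0],[-30.5,-10.1,0],[-30.5,-10.1,0],[-30.5,-10.1,0]], "roll": [0,0,0,0,0,0,0,0], "hand": [0,0,0,0,0,0,0,0]}' && python3 -m pendant '{"translation": [[-30.5,-10.1,0],[-30.5,-10.1,0],[-30.5,-10.1,0],[-30.5,-10.1,0],[-30.5,-10.1,0],[-30.5,-10.1,0],[-30.5,-10.1,0],[-30.5,-10.1,0]], "roll": [0,0,0,0,0,0,0,0], "hand": [0,0,0,0,0,0,0,0]}' && python3 -m pendant '{"translation": [[0,0,0],[0,0,0],[0,0,0],[0,0,0],[0,0,0],[0,0,0],[0,0,0],[0,0,0]], "roll": [0.12,0.12,0.12,0.12,0.12,0.12,0.12,0.12], "hand": [0,0,0,0,0,0,0,0]}' && python3 -m pendant '{"translation": [[0,0,0],[0,0,0],[0,0,0],[0,0,0],[0,0,0],[0,0,0],[0,0,0],[0,0,0]], "roll": [0.096,0,0,0,0,0,0,0], "hand": [0,0,0,0,0,0,0,0]}'
python3 - <<'E'
from h import *
import pickle
f=env.grab_frame("wrist"); pickle.dump((f,env.state()),open("f1.pkl","wb")); save(f,"w1.png")
s=env.state(); print(s["ee_pos"],s["ee_rot"],s["time_s"],f["fx"],f["cx"],f["cy"],np.round(f["pose"],3).tolist())
E
```

```text
time_s: 1.47
ee_pos: [363.5, 414.3, 214.1]
ee_rot: [180.0, 0.0, 165.2]
force: [0.3, 0.5, -0.2]
gripper_width: 91.1
gripper_force: 0.0
time_s: 2.13
ee_pos: [578.8, 273.7, 214.0]
ee_rot: [180.0, 0.0, 165.2]
force: [1.1, 1.1, -0.6]
gripper_width: 91.0
gripper_force: 0.0
time_s: 2.8
ee_pos: [577.5, 274.7, 213.9]
ee_rot: [-180.0, -0.0, 109.8]
force: [-0.2, 1.2, -0.1]
gripper_width: 91.4
gripper_force: 0.0
time_s: 3.47
ee_pos: [577.6, 274.7, 214.0]
ee_rot: [180.0, -0.0, 104.7]
force: [-0.2, -0.7, 0.3]
gripper_width: 91.3
gripper_force: 0.0
[577.55576383 274.78369076 213.97672576] [ 1.79994406e+02 -6.61222930e-03  1.04686214e+02] 3.5167 296.1234501337534 313.0036812032047 207.46881483647414 [[0.967, 0.245, 0.065, 558.696], [0.253, -0.936, -0.246, 344.127], [0.001, 0.255, -0.967, 385.06], [0.0, 0.0, 0.0, 1.0]]
```

View pics/w1.png

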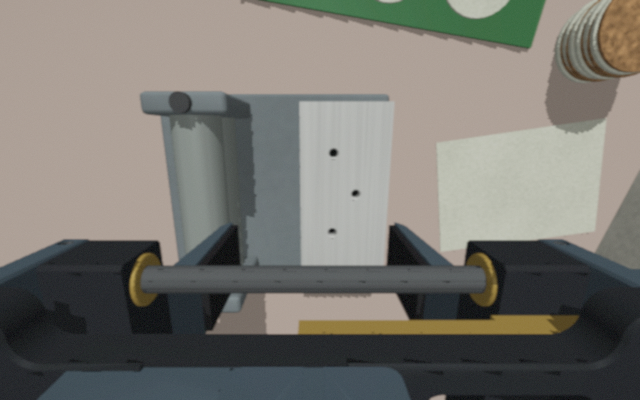

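The wrist view shows all three press holes: a (333,153), c (355,193) and b (332,231).

```bash
cat >> h.py <<'E'
from scipy.spatial.transform import Rotation as R
def ray(f,u,v,z):
    P=np.array(f["pose"]); r=P[:3,:3]@np.array([(u-f["cx"])/f["fx"],(v-f["cy"])/f["fy"],1]); return P[:3,3]+(z-P[2,3])/r[2]*r
def blob(f,u,v,w=8,thr=12):
    g=cv2.cvtColor(f["frame"],cv2.COLOR_RGB2GRAY).astype(float); u0,v0=int(round(u)),int(round(v)); sl=np.s_[v0-w:v0+w+1,u0-w:u0+w+1]
    d=np.clip(np.median(g[sl])-thr-g[sl],0,None); yy,xx=np.mgrid[sl]; return (d*xx).sum()/d.sum(),(d*yy).sum()/d.sum()
def totool(s,p): return (np.atleast_2d(p)-s["ee_pos"])@R.from_euler("xyz",s["ee_rot"],degrees=True).as_matrix()
E
python3 - <<'E'
from h import *
import pickle
f,s=pickle.load(open("f1.pkl","rb"))
h=np.array([ray(f,*blob(f,u,v),55) for u,v in((333,153),(332,231),(355,193))])
print([np.round(blob(f,u,v),1) for u,v in((333,153),(332,231),(355,193))])
print(h.round(1)); d=h[0]-h[1]; print(np.linalg.norm(d),"yaw",np.degrees(np.arctan2(-d[0],d[1])))
print(totool(s,h).round(1))
p,u,v=pts(f); m=(abs(u-345)<25)&(abs(v-190)<70)&(u>310)&(u<378); print(np.median(p[m],0))
E
```

```text
[array([333.1, 152.2]), array([331.8, 230.6]), array([355.1, 192.8])]
[[586.5 326.4  55. ]
 [609.5 238.4  55. ]
 [622.9 289.   55. ]]
90.96837378541733 yaw 14.67091223496102
[[ 47.7  21.7 159. ]
 [-43.3  21.7 159. ]
 [  2.2  47.5 159. ]]
[610.95444663 288.83132143  55.30191655]
```

```bash
python3 -m pendant '{"translation": [[-32.4,-12.9,0],[-32.4,-12.9,0],[-32.4,-12.9,0],[-32.4,-12.9,0],[-32.4,-12.9,0],[-32.4,-12.9,0],[-32.4,-12.9,0],[-32.4,-12.9,0]], "roll": [0,0,0,0,0,0,0,0], "hand": [0,0,0,0,0,0,0,0]}' >/dev/null && python3 -m pendant '{"translation": [[-32.4,-12.9,0],[-32.4,-12.9,0],[-32.4,-12.9,0],[-32.4,-12.9,0],[-32.4,-12.9,0],[-32.4,-12.9,0],[-32.4,-12.9,0],[-32.4,-12.9,0]], "roll": [0,0,0,0,0,0,0,0], "hand": [0,0,0,0,0,0,0,0]}' >/dev/null && python3 -m pendant '{"translation": [[0,0,0],[0,0,0],[0,0,0],[0,0,0],[0,0,0],[0,0,0],[0,0,0],[0,0,0]], "roll": [0.1,0.1,0.101,0,0,0,0,0], "hand": [0,0,0,0,0,0,0,0]}'
python3 - <<'E'
from h import *
import pickle
f=env.grab_frame("wrist"); s=env.state(); pickle.dump((f,s),open("f2.pkl","wb")); save(f,"w2.png")
p,u,v=pts(f); t=totool(s,p)
m=(p[:,2]>85)&(p[:,2]<135)&(abs(p[:,0]-509)<35)&(abs(p[:,1]+280)<100)
q=p[m]; print(len(q),np.round(q.mean(0),1),np.round([q.min(0),q.max(0)],1))
r=cv2.minAreaRect(q[:,:2].astype(np.float32)); print(r); print("tool",np.round([t[m].min(0),t[m].max(0),np.median(t[m],0)],1))
E
```

```text
time_s: 5.52
ee_pos: [509.2, -278.8, 213.9]
ee_rot: [180.0, -0.0, 87.5]
force: [0.4, 0.4, -0.0]
gripper_width: 91.4
gripper_force: 0.0
1353 [ 509.5 -260.6  122.2] [[ 502.5 -333.1  118.9]
 [ 515.8 -194.3  124.2]]
((509.2406005859375, -263.712890625), (138.81861877441406, 7.745827674865723), 87.62187957763672)
tool [[-54.3  -4.3  89.8]
 [ 84.5   3.4  95. ]
 [ 19.9  -0.5  91.8]]
```

View pics/w2.png

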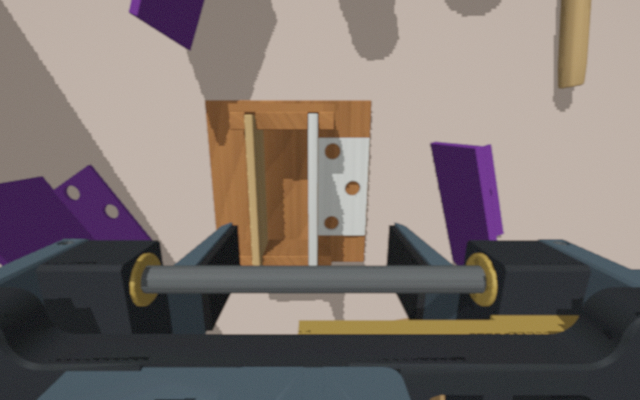

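The bare aluminium guard is directly under the gripper: plate at columns 308–318, flange holes at (332,151), (352,188) and (331,222). It is centred to within 1 mm. I'll descend, grip and check.

```bash
python3 -m pendant '{"translation": [[0,0,16],[0,0,16],[0,0,16],[0,0,16],[0,0,16],[0,0,16],[0,0,16],[0,0,15]], "roll": [0,0,0,0,0,0,0,0], "hand": [0,0,0,0,0,0,0,0]}' && python3 -m pendant '{"translation": [[0,-0.5,0],[0,0,0],[0,0,0],[0,0,0],[0,0,0],[0,0,0],[0,0,0],[0,0,0]], "roll": [0,0,0,0,0,0,0,0], "hand": [0,60,120,255,255,255,255,255]}' 40 && python3 -m pendant '{"translation": [[0,0,0],[0,0,0],[0,0,0],[0,0,0],[0,0,0],[0,0,0],[0,0,0],[0,0,0]], "roll": [0,0,0,0,0,0,0,0], "hand": [255,255,255,255,255,255,255,255]}'
```

```text
time_s: 6.23
ee_pos: [509.1, -278.8, 86.1]
ee_rot: [-180.0, -0.0, 87.5]
force: [-0.4, 1.0, 0.2]
gripper_width: 91.5
gripper_force: 0.0
time_s: 6.9
ee_pos: [508.8, -279.0, 87.2]
ee_rot: [180.0, 0.0, 87.4]
force: [-0.4, 0.6, -0.6]
gripper_width: 47.5
gripper_force: 0.0
time_s: 7.57
ee_pos: [508.7, -279.0, 86.9]
ee_rot: [180.0, -0.0, 87.4]
force: [0.9, 0.3, -0.4]
gripper_width: 7.9
gripper_force: 40.0
```

Gripped (7.9 mm, 40 N). Now a straight lift of about 130 mm, gently at first.

```bash
python3 -m pendant '{"translation": [[0,0,-4],[0,0,-8],[0,0,-8],[0,0,-8],[0,0,-8],[0,0,-8],[0,0,-8],[0,0,-8]], "roll": [0,0,0,0,0,0,0,0], "hand": [255,255,255,255,255,255,255,255]}' && python3 -m pendant '{"translation": [[0,0,-12],[0,0,-12],[0,0,-12],[0,0,-12],[0,0,-12],[0,0,-8],[0,0,-4],[0,0,0]], "roll": [0,0,0,0,0,0,0,0], "hand": [255,255,255,255,255,255,255,255]}'
python3 - <<'E'
from h import *
import pickle
f=env.grab_frame("wrist"); s=env.state(); pickle.dump((f,s),open("f3.pkl","wb")); save(f,"w3.png"); print(s["ee_pos"],s["time_s"])
E
```

```text
time_s: 8.23
ee_pos: [508.6, -279.0, 147.9]
ee_rot: [180.0, 0.0, 87.4]
force: [-0.5, -0.3, -4.0]
gripper_width: 7.7
gripper_force: 40.0
time_s: 8.9
ee_pos: [509.0, -279.2, 220.0]
ee_rot: [179.9, 0.0, 87.4]
force: [-0.1, 0.3, -3.2]
gripper_width: 7.5
gripper_force: 40.0
[ 508.6187545  -278.97604737  219.08209198] 8.95
```

View pics/w3.png

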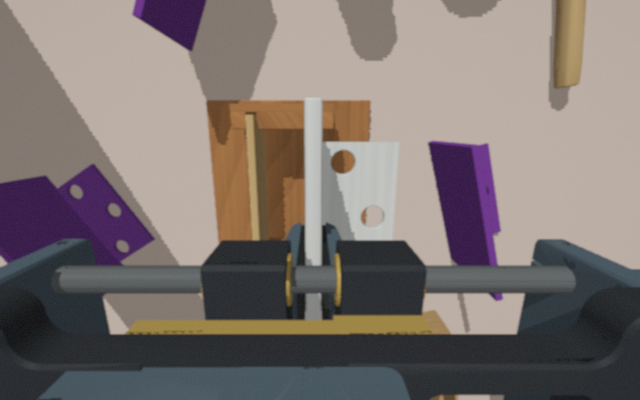

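The guard is out of the slot and upright. Flange hole a is at (343,161) and c at (373,216). Next I'll measure the guard in the tool frame.

```bash
cat > g.py <<'E'
from h import *
import pickle,sys
def guard(f,s,A=(343,161),C=(373,216)):
    p,u,v=pts(f); t=totool(s,p)
    fl=(abs(t[:,2]-69)<8)&(u>326)&(u<392)&(v>146)&(v<236)
    n,*_=np.linalg.lstsq(np.c_[t[fl][:,:2],np.ones(fl.sum())],t[fl][:,2],rcond=None); print("flange z=ax+by+c in tool: slopes",n[:2].round(4),"z at (0,37):",round(n[1]*37+n[2],1),"npts",fl.sum())
    out=[]
    for U,V in(A,C):
        m=(abs(u-U)<18)&(abs(v-V)<16)&(t[:,2]>n[0]*t[:,0]+n[1]*t[:,1]+n[2]+12); im=np.zeros((400,640),np.uint8); im[v[m],u[m]]=1
        k,l,st,ce=cv2.connectedComponentsWithStats(im); i=min(range(1,k),key=lambda i:np.hypot(*(ce[i]-(U,V)))); print("px",ce[i].round(1),st[i][2:5])
        P=np.array(f["pose"]); r=P[:3,:3]@np.array([(ce[i][0]-f["cx"])/f["fx"],(ce[i][1]-f["cy"])/f["fy"],1])
        Rt=R.from_euler("xyz",s["ee_rot"],degrees=True).as_matrix(); o=(P[:3,3]-s["ee_pos"])@Rt; d=r@Rt; out.append(o+d*(72-o[2])/d[2])
    out=np.array(out); print("tool a,c",out.round(1).tolist()); 
    e=t[(abs(t[:,2]+35)<6)&(abs(t[:,1])<12)&(t[:,0]>30)]
    if len(e): print("plate top edge: x max",e[:,0].max().round(1),"y",np.percentile(e[:,1],[2,98]).round(1),"z slope vs x",np.polyfit(e[:,0],e[:,2],1).round(4),"y slope",np.polyfit(e[:,0],e[:,1],1).round(4))
    return out
if __name__=="__main__": guard(*pickle.load(open("f3.pkl","rb")))
E
python3 g.py
```

```text
flange z=ax+by+c in tool: slopes [-0.0018  0.0011] z at (0,37): 67.7 npts 4837
px [342.8 161.5] [ 24  24 452]
px [371.8 215.6] [ 22  20 351]
tool a,c [[46.2, 24.4, 72.0], [-0.0, 50.5, 72.0]]
plate top edge: x max 84.9 y [-3.8  3.8] z slope vs x [ 9.000e-04 -3.629e+01] y slope [ 0.0004 -0.0258]
```

Level in the hand, with the hole pattern at tool x≈0.1, y≈24.4/50.5. I'll turn by −0.301 rad while rising, then carry it across to the press.

```bash
python3 -m pendant '{"translation": [[0,0,-5],[0,0,-5],[0,0,-5],[0,0,-5],[0,0,-5],[0,0,0],[0,0,0],[0,0,0]], "roll": [-0.03,-0.05,-0.05,-0.05,-0.05,-0.04,-0.031,0], "hand": [255,255,255,255,255,255,255,255]}' >/dev/null && python3 -m pendant '{"translation": [[10,4,0],[18,7,0],[22,8.7,0],[22,8.7,0],[22,8.7,0],[22,8.7,0],[22,8.7,0],[22,8.7,0]], "roll": [0,0,0,0,0,0,0,0], "hand": [255,255,255,255,255,255,255,255]}' && python3 -m pendant '{"translation": [[22,8.7,0],[22,8.7,0],[22,8.7,0],[22,8.7,0],[22,8.7,0],[22,8.7,0],[22,8.7,0],[22,8.7,0]], "roll": [0,0,0,0,0,0,0,0], "hand": [255,255,255,255,255,255,255,255]}' && python3 -m pendant '{"translation": [[22,8.7,0],[22,8.7,0],[22,8.7,0],[22,8.7,0],[22,8.7,0],[22,8.7,0],[22,8.7,0],[13,5,0]], "roll": [0,0,0,0,0,0,0,0], "hand": [255,255,255,255,255,255,255,255]}' && python3 -m pendant '{"translation": [[6,2,0],[2,0,0],[0,0,0],[0,0,0],[0,0,0],[0,0,0],[0,0,0],[0,0,0]], "roll": [0,0,0,0,0,0,0,0], "hand": [255,255,255,255,255,255,255,255]}'
```

```text
time_s: 10.28
ee_pos: [528.8, -106.2, 243.5]
ee_rot: [-180.0, -0.1, 104.6]
force: [1.0, 0.1, -3.2]
gripper_width: 8.0
gripper_force: 40.0
time_s: 10.95
ee_pos: [551.3, 81.6, 243.5]
ee_rot: [-179.9, -0.0, 104.6]
force: [-0.7, 0.2, -3.3]
gripper_width: 7.8
gripper_force: 40.0
time_s: 11.62
ee_pos: [572.8, 261.0, 243.2]
ee_rot: [-179.9, -0.1, 104.7]
force: [-0.4, 0.2, -4.3]
gripper_width: 7.8
gripper_force: 40.0
time_s: 12.28
ee_pos: [573.5, 265.7, 244.1]
ee_rot: [180.0, -0.0, 104.6]
force: [0.8, 0.4, -3.3]
gripper_width: 8.3
gripper_force: 40.0
```

```bash
python3 -m pendant '{"translation": [[4.4,2.2,0],[4.4,2.1,5],[0,0,12],[0,0,15],[0,0,15],[0,0,15],[0,0,11],[0,0,6]], "roll": [0,0,0,0,0,0,0,0], "hand": [255,255,255,255,255,255,255,255]}'  && python3 -m pendant '{"translation": [[0,0,0],[0,0,0],[0,0,0],[0,0,0],[0,0,0],[0,0,0],[0,0,0],[0,0,0]], "roll": [0,0,0,0,0,0,0,0], "hand": [255,255,255,255,255,255,255,255]}'
python3 - <<'E'
from h import *
import pickle
F={}
s=env.state(); print(np.round(s["ee_pos"],2),np.round(s["ee_rot"],2))
for n in("wrist","side","top"): F[n]=env.grab_frame(n)
pickle.dump((F,s),open("f4.pkl","wb"))
a=cv2.resize(F["wrist"]["frame"][100:280,290:420],None,fx=3.3,fy=3.3,interpolation=2)
b=cv2.resize(F["side"]["frame"][100:220,270:370],None,fx=3.5,fy=3.5,interpolation=2)
c=np.zeros((600,800,3),np.uint8); c[:min(594,a.shape[0]),:a.shape[1]]=a[:594]; c[:b.shape[0],430:430+b.shape[1]]=b
cv2.imwrite("pics/w4.png",c[:,:,::-1])
E
```

```text
time_s: 12.95
ee_pos: [574.5, 275.8, 162.8]
ee_rot: [-179.8, 0.0, 104.7]
force: [0.5, -0.7, -3.7]
gripper_width: 7.9
gripper_force: 40.0
time_s: 13.62
ee_pos: [575.4, 275.8, 165.2]
ee_rot: [180.0, -0.0, 104.7]
force: [-0.1, -0.4, -4.4]
gripper_width: 8.1
gripper_force: 40.0
[575.4  275.79 165.17] [ 1.7998e+02 -1.0000e-02  1.0467e+02]
```

View pics/w4.png

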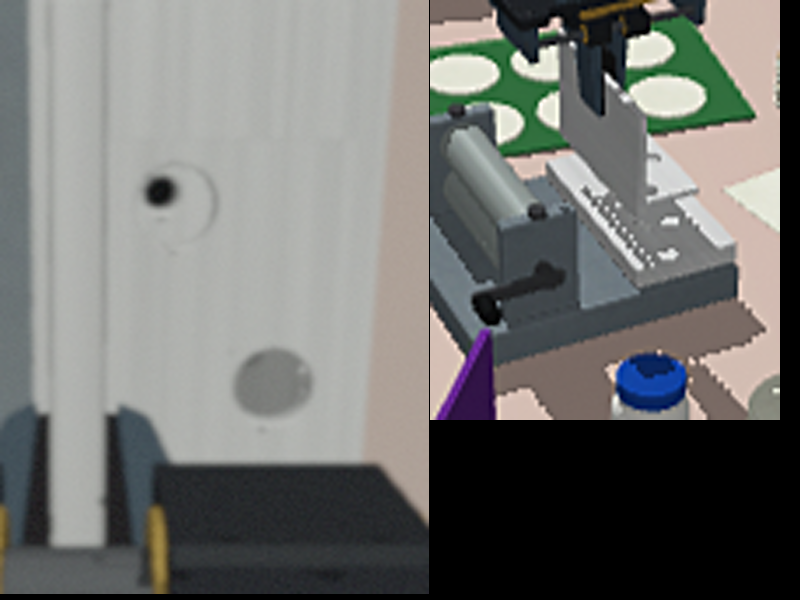

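The wrist crop shows press hole a at about px (338,158), seen through guard hole a at (344,161), and guard hole c at (373,216). I'll compute the offset.

Run:
```python
from h import *
import pickle
F,s=pickle.load(open("f4.pkl","rb")); f=F["wrist"]
pa=blob(f,338.5,157.6,5,40); P=ray(f,*pa,55); z=s["ee_pos"][2]
print("press a px",np.round(pa,1),"tool",totool(s,P).round(2))
# guard rim a: arc seen at right; reprojected expected rim
print("guard a (344.1,161.2)->",totool(s,ray(f,344.1,161.2,z-69)).round(1), "lift pic:", [46.2,24.4])
# fixed cams: press mid known; TCP-based
for nm,h in(("top0",[[587.9,326.1],[611.1,237.4],[624.6,288.1]]),("side0",[[588.3,325.1],[612,234.7],[624.9,287.2]]),("wrist1",[[586.5,326.4],[609.5,238.4],[622.9,289]])):
    print(nm,totool(s,np.c_[h,[55]*3])[:,:2].round(1).tolist())
# lines of sight depth check: bed z, flange z via wrist
p,u,v=pts(f); t=totool(s,p); m=(u>326)&(u<392)&(v>146)&(v<236); print(np.percentile(p[m][:,2],[10,50,90]).round(1))
# apparent camera pose relative to tool
print("cam in tool",totool(s,np.array(f["pose"])[:3,3]).round(1))
# side picture: guard holes/corners: flange corners by depth
for n in("side","top"):
    p,u,v=pts(F[n]); t=totool(s,p)
    e=t[(abs(t[:,2]+36)<8)&(abs(t[:,1])<15)&(abs(t[:,0])<95)]
    print(n,"top edge tool y",np.median(e[:,1]).round(1),"x range",np.round([e[:,0].min(),e[:,0].max()],1),len(e))
    q=t[(abs(t[:,2]-69)<8)&(t[:,1]>10)&(t[:,1]<90)&(abs(t[:,0])<80)]
    if len(q): print("  flange x",q[:,0].min().round(1),q[:,0].max().round(1),"ymax",q[:,1].max().round(1))
```

```text
press a px [338.  157.7] tool [[ 46.19  23.16 110.19]]
guard a (344.1,161.2)-> [[47.2 24.6 69. ]] lift pic: [46.2, 24.4]
top0 [[45.5, 24.8], [-46.2, 24.8], [-0.6, 50.7]]
side0 [[44.4, 24.9], [-49.0, 25.0], [-1.5, 50.7]]
wrist1 [[46.1, 23.5], [-44.8, 23.5], [0.7, 49.3]]
[55.7 96.5 97.5]
cam in tool [[  71.9   -0.6 -171.1]]
side top edge tool y -1.8 x range [-86.8  84.3] 119
  flange x -68.1 37.2 ymax 70.6
top top edge tool y 0.6 x range [-84.3  70.9] 53
  flange x -61.9 -38.5 ymax 70.4
```

All three cameras agree the holes coincide within about 1.5 mm. Now the final descent of 14 mm with a small correction, then settle and verify.

```bash
python3 -m pendant '{"translation": [[0,-0.5,2],[0,0,3],[0,0,3],[0,0,3],[0,0,2],[0,0,1],[0,0,0],[0,0,0]], "roll": [0,0,0,0,0,0,0,0], "hand": [255,255,255,255,255,255,255,255]}'  && python3 -m pendant '{"translation": [[0,0,0],[0,0,0],[0,0,0],[0,0,0],[0,0,0],[0,0,0],[0,0,0],[0,0,0]], "roll": [0,0,0,0,0,0,0,0], "hand": [255,255,255,255,255,255,255,255]}'
python3 - <<'E'
from h import *
F={n:env.grab_frame(n) for n in("wrist","side")}; s=env.state(); f=F["wrist"]; z=s["ee_pos"][2]; print(np.round(s["ee_pos"],1),np.round(s["qvel"],2))
pa=blob(f,340,159,6,40); print("press a",np.round(pa,1),totool(s,ray(f,*pa,55)).round(1))
p,u,v=pts(f); m=(u>326)&(u<392)&(v>146)&(v<236); print(np.percentile(p[m][:,2],[5,50,90]).round(1))
a=cv2.resize(f["frame"][100:280,290:420],None,fx=3.3,fy=3.3,interpolation=2)
b=cv2.resize(F["side"]["frame"][120:190,290:360],None,fx=5,fy=5,interpolation=2)
c=np.zeros((600,800,3),np.uint8); c[:594,:a.shape[1]]=a[:594]; c[:b.shape[0],430:430+b.shape[1]]=b
cv2.imwrite("pics/w5.png",c[:,:,::-1])
E
```

```text
time_s: 14.43
ee_pos: [574.9, 275.7, 150.9]
ee_rot: [180.0, -0.0, 104.7]
force: [-0.6, 0.1, -2.1]
gripper_width: 8.0
gripper_force: 40.0
time_s: 15.1
ee_pos: [574.9, 275.7, 151.0]
ee_rot: [180.0, -0.0, 104.7]
force: [0.4, -0.1, -3.8]
gripper_width: 7.9
gripper_force: 40.0
[574.9 275.7 151. ] [-0.05  0.04  0.01 -0.01  0.02  0.04]
press a [340.  159.2] [[46.2 23.7 96. ]]
[54.7 82.3 83.2]
```

View pics/w5.png

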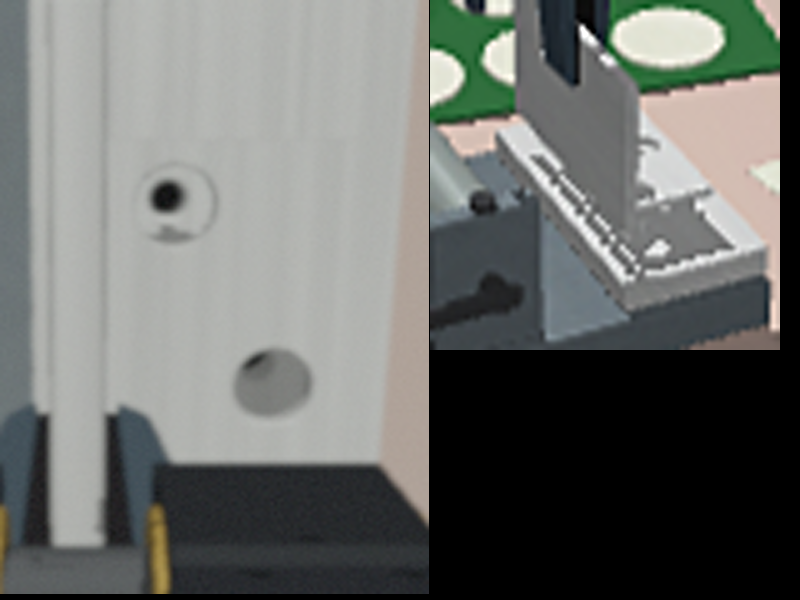

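The picture shows press hole a at (340,159) inside guard hole a at (344,161), with hole c appearing in its flange hole at about (367,209). The measured offset is under 1 mm, and the guard hovers about 21 mm above the bed. Handing in.

```bash
python3 -c "
from workcell import env
print(env.job_done())"
```

```text
the job is handed in; nothing more can be done
None
```

I lifted the aluminium guard out of its slot and am holding it level, still and about 21 mm above the press bed. Hole a measures within about 1 mm of its threaded hole; c looks in line and b was out of view. I handed the job in at about 15 s, but no verdict came back.

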